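Set and gauge the gap of a frame-maker's screw press

ROBOT

A 6-joint arm with a two-finger parallel gripper is mounted at the origin on the work surface. World frame = base frame: x ahead of the robot, y to its left, z up, the work surface at z = 0. Lengths are in m, angles in rad, forces in N, time in s.
With the tool pointing down it reaches from about 0.35 to 0.8 m from the base axis. Payload 7.3 kg.
Tool frame: the origin (TCP) lies on the mounting face of the last link; the fingertips stand 173 mm ahead of it and the grasp point (between the pads) lies 155 mm ahead of it; z points along the fingers, x is the direction in which the jaws open and shut, and the axes are right-handed (so a half turn about z gives the same grasp; the last joint's range is limited). The gripper opens to 85 mm and grips with 20 to 120 N. Pads are 22 mm wide; open, the fingers measure 114 mm over their backs; the gripper's body (76 mm by 85 mm) begins 54 mm behind the grasp point. The pads swing forward as they close: fully open they stand 13 mm farther back than shut.
Start: joints at [-1.444, 0.342, 1.524, -0, 1.275, -0.146], TCP at [0.141, -0.506, 0.405] pointing down, gripper open.
Joint ranges: [-2.53, 2.53], [-0.77, 2.02], [0.04, 2.7], [-1, 4.14], [0.28, 2.66], [-3.11, 3.11]. Speed limits (rad/s): [2.57, 2.57, 3.14, 3.14, 3.14, 3.14].

INTERFACE

Orientations are given as a unit quaternion [x, y, z, w].
In Python, from station import env gives the robot as it stands.
- The arm moves only by the shell command python3 -m handwheel 'ROWS' [FORCE]. ROWS is JSON, a list of rows, each a list of 3 entries, a list of its own where there are three numbers: the opening, from 0 (shut) to 1 (fully open), then the shift along the tool's x, y, z in mm, then the turn, a rotation vector about the tool's x, y, z in rad. In form: [[fingers, [tx, ty, tz], [ax, ay, az]], ...]. A call has exactly 8 rows; each row is the pose to reach, as a shift and turn from the pose commanded when the call began, along the tool's axes at that moment; what a row does not reach only later rows make up. A row lasts 1/8 s, in which the tool goes at most 62.5 mm and 10.7 degrees, less where a joint would pass 70% of its speed; a pose out of reach is approached as far as the arm can. A call with a gripper value outside its range is refused whole. The fingers move at their own pace and stop on an object; FORCE is the grip in N (left out, the last holds). Time passes only in rows, so rows that repeat a pose let the fingers close, or fill a call up. It gives the time, the measured TCP pose, the force and the opening at its end, in the units of the state.
- env.observe(): the state, without advancing time (a new reading comes with each control period).
- env.get_image(name): name is "scene" or "side" or "wrist"; returns a dict with "color" (480x640x3 uint8, red, green, blue), "intrinsics" (3x3 intrinsics, pixels), "k1" (the pictures are not rectified: a ray, as slopes to the right and down, at radius r is drawn at 1 + k1 r^2 times it, then the intrinsics apply), "position" and "attitude" of the camera in the world; the wrist camera has in their place "mount" (4x4, takes a point from camera to tool coordinates, whose origin is the TCP and whose axes are the tool frame's). Camera axes: x right, y down, z forward; pixel columns grow to the right and rows downward; lengths in m; the calibration is good to about 2 mm. A picture is of the moment at which its call begins: read the wrist's pose just before it. There is no depth.
- env.finish_job(): hands the job in, once; it reports no verdict.
The state is a dict: "time": time; "joints": joint angles; "joint_vel": joint speeds; "joint_efforts": joint torques, N m; "eef_pos": TCP position; "eef_rot": TCP orientation; "wrist_force": force on the tool from outside, world axes, zero at the start; "moment": the same for the moment, N m; "grip_width": opening from 0.0 (shut) to 1.0 (fully open).
Only numpy, scipy, OpenCV 4.12 (cv2) and the standard library are available. Lean on these libraries where they do the work, as an engineer would, in place of code of your own. Each camera call takes 0.05 s, during which the arm holds its last target.

TASK

Fit the red square-bored knob fully down on the square brass spindle of the small press, turn it clockwise until it stops (about 70 degrees) to lower the upper plate, and let go of it. Then slide the brass feeler blade, by its blue grip, straight in from the flared side between the two plates until it drags snugly, with its tip past the middle of the plates but not out at the far side, and finish still holding it there. Leave the other things on the bench and on the press's board where they are.

Things in the scene. Friction and masses are not known exactly. Their poses are not given: they have to be found in the camera images.
- knob_center (a point): centre of the loose red knob, 18 mm above its underside: a 34 mm square block 36 mm tall, 90 g, standing on the bench, with a square bore 17 mm wide and 24 mm deep open below; flats and bore along its x and y axes, z up; round metal dot on top. Fits the spindle in any of its four quarter turns
- knob: the same knob; origin at the centre of its underside
- spindle_seat (a point): centre of the top of the round collar (34 mm) over the press head, 165 mm above the bench. The spindle's brass square, 14 mm wide, its top 6 mm a round cone down to 9 mm, rises 22 mm above it, flats along this point's x and y axes, which turn with it. Knob home: its underside on this collar. Head top 15 mm below this point; the column's domed nut, 60 mm aside, tops out 6 mm below it
- spindle (a joint): turn of the spindle, rad, growing clockwise seen from above, from 0 to a stop at 1.2; starts near 0 and stays where it is left (friction 0.08 N m). The knob has up to about 0.25 rad of play on it either way. Each rad lowers the upper plate 4.5 mm
- anvil_top (a point): centre of the top of the fixed lower plate (44 x 44 mm), 70 mm above the bench, straight below the spindle. x: the way the blade goes in; y: towards the column, 60 mm away; z up. From 22 to 37 mm before this point both plates flare 5 mm up and down, on the side facing the robot. Board and base reach 110 mm before it, at most 48 mm above the bench
- pad: spring-loaded upper plate, dark steel, 44 x 44 x 10 mm; origin at the centre of its underside. Gap above the lower plate: 7 mm less 4.5 mm per rad of the spindle, so 1.6 mm at the stop; the 4 mm blade then lifts this plate against its spring (3 to 6 N); pushing the blade in takes up to about 15 N
- blade_grip (a point): centre of the blue upright grip of the feeler blade: a block 44 mm long (x), 14 mm wide (y), 36 mm tall (z), lying on the bench with this point 18 mm up. The blade's tip is 130 mm from here along +x
- blade_tip (a point): middle of the brass blade's tip edge: a rigid flat strip 20 mm wide (y) and 4 mm thick, 108 mm of it ahead of the grip, flush with the grip's underside; this point is 2 mm above the underside and 16 mm lower than the centre of the grip. x points out along the blade
- blade: the whole feeler blade with its grip, 90 g; origin under the centre of the grip, x along the blade
- frame1: tortoiseshell spectacle frame front lying on the bench, 125 x 48 x 6 mm, origin at its centre underneath; leave alone
- frame2: another tortoiseshell frame front, same size; leave alone
- frame3: black frame front, same size; leave alone
- nut: steel ring nut, 22 mm across, 9 mm high, on the press's wooden board; leave alone
- punch: steel punch standing on the press's wooden board, 14 mm across, 35 mm high; leave alone
- driver: screwdriver, 160 mm long, lying on the bench; leave alone
- case: blue spectacle case, 65 x 155 x 45 mm; leave alone
Not all that is in view belongs to the job. Of the things that look like the blade, the largest one is meant.

How it is judged:
On the way, in this order (a step that is already met when the one before it is completed fails the run):
1. the knob is on the spindle's square (horizontal distance between knob_center and spindle_seat below 0.005 m and z of knob_center in the frame of spindle_seat below 0.032 m and angle between knob_center's own z axis and vertical below 0.12 rad), for 0.2 s.
2. the knob on the spindle has been turned clockwise to (nearly) its stop (all of step 1 and value of joint spindle above 0.85 rad), for 0.2 s.
3. the blade is in the gap and drags (x of blade_tip in the frame of anvil_top between 0 and 0.022 m and y of blade_tip in the frame of anvil_top between -0.014 and 0.014 m and z of blade_tip in the frame of anvil_top between -0.002 and 0.006 m and contact force between blade and pad above 1.5 N), for 0.2 s.
At the end, for the whole second after the job is handed in: Knob let go on the spindle (5 mm of the axis, within 3 mm of home, tilt < 0.12 rad), spindle past 0.85 rad; blade tip 0 to 22 mm past the plates' middle, within 14 mm sideways and 0.25 rad of straight, pressed by the upper plate with > 1.5 N, held still by the fingers (> 3 N) (all of step 3 and horizontal distance between knob_center and spindle_seat below 0.005 m and z of knob_center in the frame of spindle_seat below 0.021 m and angle between knob_center's own z axis and vertical below 0.12 rad and value of joint spindle above 0.85 rad and angle between the x axis of blade_tip and the x axis of anvil_top, either way round below 0.25 rad and contact force between blade and the fingers above 3 N and linear speed of blade below 0.01 m/s and not (contact force between knob and the arm above 0.3 N) and not (contact force between knob and the fingers above 0.3 N)); the arm keeps its last pose, push and grip.
It fails at once if a bystander is shifted by more than 30 mm (distance of any of frame1, frame2, frame3, nut, punch, driver, case from where it was at the start of the episode above 0.03 m).
It also fails if it takes over 61 s, if anything falls off the work surface, if the arm or the gripper's body presses on something with over 40 N, if the wrist force passes 120 N, or if a joint passes its speed limit or range.

## Working session

There is one attempt and no reset: what is moved stays moved. The work goes in short steps, Python scripts to look and compute and a shell command to move; the robot and the scene stay as the last step left them, time stands still between calls to the robot, and variables do not carry over. Pictures are saved under pics/ and viewed, and the job is handed in when it is done.

```bash
ls; mkdir -p pics; python3 - <<'E'
from station import env
import cv2
s=env.observe()
print(s)
for n in ["scene","side","wrist"]:
    d=env.get_image(n)
    cv2.imwrite(f"pics/{n}0.png",d["color"][:,:,::-1])
    print(n,{k:v for k,v in d.items() if k!="color"})
E
```

```text
pics
{'time': 0.0, 'joints': array([-1.44400601e+00,  3.42732318e-01,  1.52505066e+00, -3.61854325e-05,
        1.27540367e+00, -1.45979083e-01]), 'joint_vel': array([ 1.39842932e-03, -1.10618059e-03, -9.18445017e-05, -9.24026536e-04,
       -3.67498262e-04,  3.72608806e-04]), 'joint_efforts': array([-2.61962741e-04, -4.33682120e+01, -2.46013963e+01, -1.82199806e-04,
        7.96997803e-03,  2.44041229e-05]), 'eef_pos': array([ 0.1414435 , -0.50543705,  0.40400902]), 'eef_rot': array([ 7.96683389e-01, -6.04396345e-01, -5.70482518e-04, -5.56824743e-04]), 'wrist_force': array([-0.11591413, -0.39219741,  0.07307697]), 'moment': array([0.0395758 , 0.00962921, 0.08190397]), 'grip_width': 1.002326508354385}
scene {'intrinsics': array([[513.07219995,   0.        , 316.46213466],
       [  0.        , 513.07219995, 244.16188344],
       [  0.        ,   0.        ,   1.        ]]), 'k1': -0.008122137814461899, 'position': array([ 1.16462904, -0.41892378,  1.21368161]), 'attitude': array([ 0.82579288,  0.47529233, -0.14895176, -0.26453108])}
side {'intrinsics': array([[454.09785522,   0.        , 317.21391664],
       [  0.        , 454.09785522, 242.65968992],
       [  0.        ,   0.        ,   1.        ]]), 'k1': 0.03385783833608957, 'position': array([ 0.33178973, -0.59392861,  0.87939883]), 'attitude': array([ 0.93215149, -0.13469081,  0.05263013, -0.33193683])}
wrist {'intrinsics': array([[365.60529084,   0.        , 318.45583668],
       [  0.        , 365.60529084, 235.74521961],
       [  0.        ,   0.        ,   1.        ]]), 'k1': -0.006840651304774867, 'mount': array([[ 9.99999768e-01, -1.96314804e-04,  6.52303524e-04,
        -4.76554805e-04],
       [-1.38505733e-05,  9.51516375e-01,  3.07598094e-01,
        -7.69144468e-02],
       [-6.81063544e-04, -3.07598032e-01,  9.51516152e-01,
         3.06580234e-02],
       [ 0.00000000e+00,  0.00000000e+00,  0.00000000e+00,
         1.00000000e+00]])}
```

View pics/scene0.png

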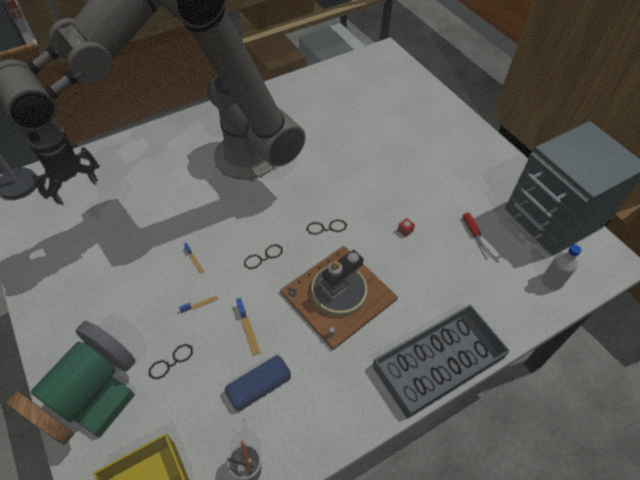

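View pics/side0.png

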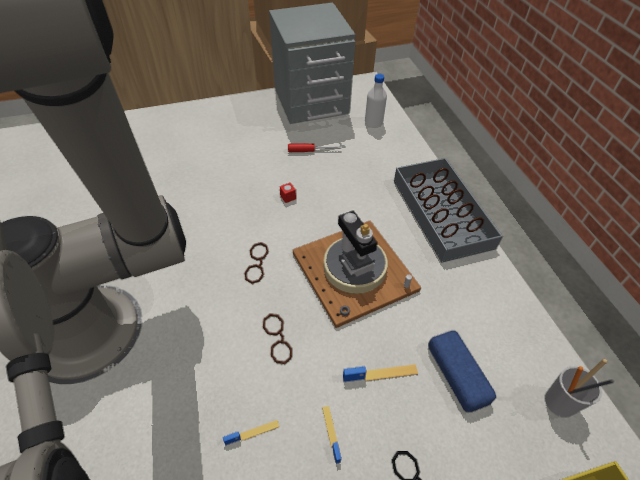

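View pics/wrist0.png

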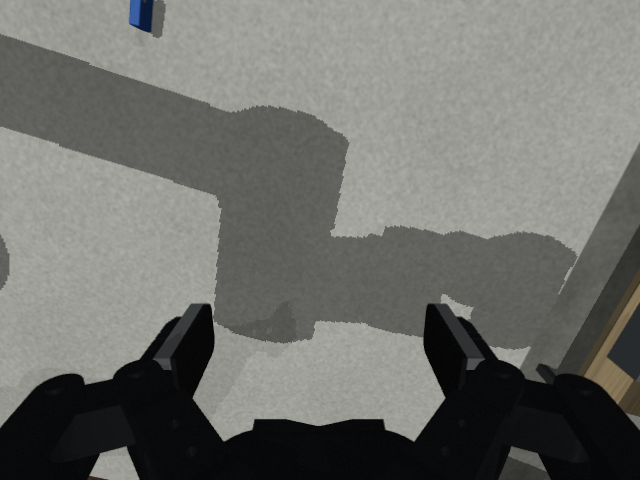

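Blade candidates in the side view: A, grip (355,374) and tip (416,371); B, (233,437) to (278,426); C, (337,455) to (326,407). A looks largest, so it fits the description. I'll confirm it in enlarged crops.

```bash
python3 - <<'E'
import cv2
a=cv2.imread('pics/side0.png'); b=cv2.imread('pics/scene0.png')
cv2.imwrite('pics/s_blade.png',cv2.resize(a[330:470,210:430],None,fx=3.6,fy=3.6,interpolation=cv2.INTER_CUBIC))
cv2.imwrite('pics/s_press.png',cv2.resize(a[170:330,270:430],None,fx=3.7,fy=3.7,interpolation=cv2.INTER_CUBIC))
cv2.imwrite('pics/c_press.png',cv2.resize(b[200:360,230:430],None,fx=3.7,fy=3.7,interpolation=cv2.INTER_CUBIC))
E
```

```text
(no output)
```

View pics/s_blade.png

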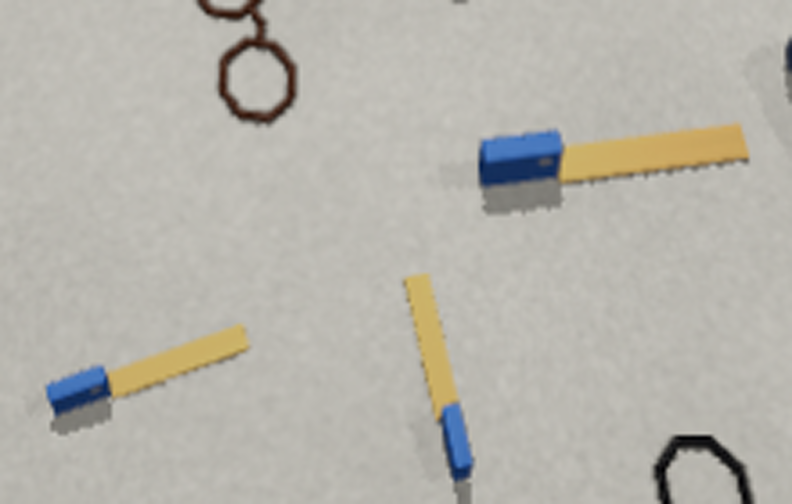

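View pics/s_press.png

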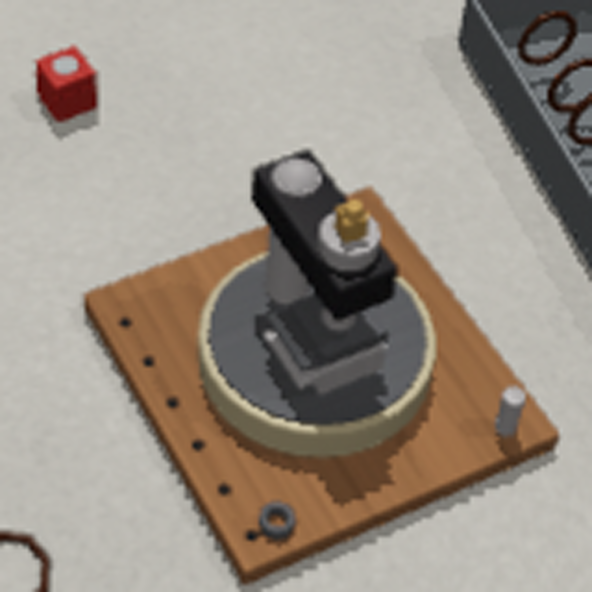

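View pics/c_press.png

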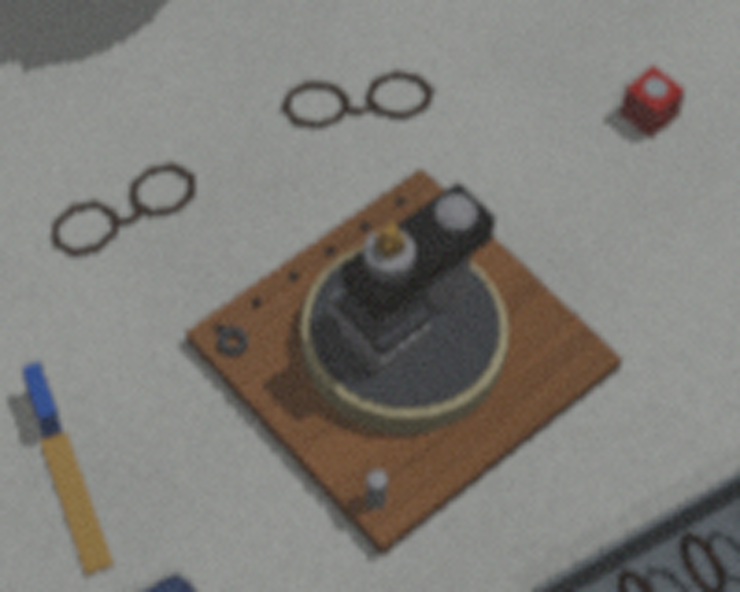

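Crop confirms it: A is clearly the largest, about 75 px long against about 57 px for B and C. Next is rough localisation from both fixed cameras.

```bash
cat > h.py <<'E'
import numpy as np, cv2, json
from scipy.spatial.transform import Rotation as R
from scipy.optimize import least_squares
from station import env
def cam(name):
    s=env.observe(); d=env.get_image(name)
    if 'mount' in d:
        T=np.eye(4);T[:3,:3]=R.from_quat(s['eef_rot']).as_matrix();T[:3,3]=s['eef_pos'];T=T@d['mount']
        return d['color'],(d['intrinsics'],d['k1'],T[:3,:3],T[:3,3]),s
    return d['color'],(d['intrinsics'],d['k1'],R.from_quat(d['attitude']).as_matrix(),d['position']),s
def proj(c,P):
    K,k,Rm,t=c;p=(np.atleast_2d(P)-t)@Rm;q=p[:,:2]/p[:,2:];r2=(q**2).sum(1,keepdims=True)
    q=q*(1+k*r2);return q*[K[0,0],K[1,1]]+K[:2,2]
def ray(c,uv):
    K,k,Rm,t=c;uv=np.atleast_2d(np.array(uv,float));q0=(uv-K[:2,2])/[K[0,0],K[1,1]];q=q0.copy()
    for _ in range(10): q=q0/(1+k*(q**2).sum(1,keepdims=True))
    return t,np.c_[q,np.ones(len(q))]@Rm.T
def onz(c,uv,z):
    t,d=ray(c,uv);return t+d*((z-t[2])/d[:,2:])
def tri(cs,uvs):
    A=np.zeros((3,3));b=np.zeros(3)
    for c,uv in zip(cs,uvs):
        t,d=ray(c,uv);d=d[0]/np.linalg.norm(d[0]);M=np.eye(3)-np.outer(d,d);A+=M;b+=M@t
    return np.linalg.solve(A,b)
def save(img,name,box=None,f=1):
    if box: img=img[box[1]:box[3],box[0]:box[2]]
    cv2.imwrite('pics/'+name+'.png',cv2.resize(img,None,fx=f,fy=f,interpolation=cv2.INTER_CUBIC)[:,:,::-1])
E
python3 - <<'E'
from h import *
_,cs,_=cam('side');_,cc,_=cam('scene')
np.set_printoptions(precision=4,suppress=True)
u=lambda x,y,f,ox,oy:[(x+.5)/f-.5+ox,(y+.5)/f-.5+oy]
S=lambda x,y:u(x,y,3.7,270,170); C=lambda x,y:u(x,y,3.7,230,200)
print('knob',onz(cs,S(65,65),.036),onz(cc,C(655,88),.036),tri([cs,cc],[S(65,65),C(655,88)]))
print('dome',tri([cs,cc],[S(298,176),C(456,208)]))
print('collar',onz(cs,S(349,242),.165),onz(cc,C(389,250),.165))
B=lambda x,y:u(x,y,3.6,210,330)
print('side blade tip corners',onz(cs,[B(741,125),B(748,158)],.004))
print('grip top corners side',onz(cs,[B(481,143),B(559,132),B(561,150),B(482,162)],.036))
print('scene blade tip, grip top',onz(cc,[C(82,573),C(110,567)],.004),onz(cc,[C(25,367),C(41,363)],.036))
print('frames/others side',onz(cs,[[273,323],[281,352]],.005), onz(cs,[[259,251],[254,273]],.005))
print('punch',onz(cs,S(512,397),.07))
print('board corners',onz(cs,[S(85,298),S(247,578),S(555,438),S(370,190)],.02))
E
```

```text
knob [[0.514  0.2699 0.036 ]] [[0.5136 0.2712 0.036 ]] [0.5139 0.2708 0.0358]
dome [0.596  0.0233 0.1541]
collar [[ 0.6032 -0.0434  0.165 ]] [[ 0.6066 -0.0353  0.165 ]]
side blade tip corners [[ 0.6446 -0.2734  0.004 ]
 [ 0.6402 -0.2924  0.004 ]]
grip top corners side [[ 0.4936 -0.2552  0.036 ]
 [ 0.5363 -0.2612  0.036 ]
 [ 0.5338 -0.2711  0.036 ]
 [ 0.4906 -0.2655  0.036 ]]
scene blade tip, grip top [[ 0.6387 -0.2922  0.004 ]
 [ 0.6443 -0.2739  0.004 ]] [[ 0.493  -0.2621  0.036 ]
 [ 0.4957 -0.2509  0.036 ]]
frames/others side [[ 0.3872 -0.0998  0.005 ]
 [ 0.3878 -0.1705  0.005 ]] [[0.3994 0.1036 0.005 ]
 [0.3744 0.0422 0.005 ]]
punch [[ 0.6896 -0.1088  0.07  ]]
board corners [[ 0.4763  0.0715  0.02  ]
 [ 0.5138 -0.1528  0.02  ]
 [ 0.7245 -0.1143  0.02  ]
 [ 0.6886  0.1084  0.02  ]]
```

```bash
cat >> h.py <<'E'
def rel(p,az):
    """shift(mm)/turn for TCP at p, tool down, tool x azimuth az (deg)"""
    s=env.observe();Rc=R.from_quat(s['eef_rot']);a=np.radians(az)
    X=np.array([np.cos(a),np.sin(a),0]);Z=np.array([0,0,-1.]);Rt=R.from_matrix(np.c_[X,np.cross(Z,X),Z])
    print('shift',np.round(Rc.inv().apply(np.array(p)-s['eef_pos'])*1000,1),'turn',np.round((Rc.inv()*Rt).as_rotvec(),4))
def st():
    s=env.observe();Rm=R.from_quat(s['eef_rot']).as_matrix()
    print('t',s['time'],'tcp',np.round(s['eef_pos'],4),'xaz',np.round(np.degrees(np.arctan2(Rm[1,0],Rm[0,0])),2),'z',np.round(Rm[:,2],4),'F',np.round(s['wrist_force'],1),'M',np.round(s['moment'],2),'g',round(float(s['grip_width']),3),'q',np.round(s['joints'],2))
E
python3 -c "
from h import *
rel([.52,.16,.42],0);st()"
```

```text
shift [-538.9 -543.8  -15.2] turn [-5.000e-04  5.000e-04 -1.298e+00]
t 0.25 tcp [ 0.1415 -0.5055  0.4044] xaz -74.37 z [-1.e-04  6.e-04 -1.e+00] F [-0.7 -0.  -0.4] M [-0.02 -0.03  0.01] g 1.002 q [-1.44  0.34  1.52  0.    1.28 -0.15]
```

```bash
python3 -m handwheel '[[1,[-539,-544,-16],[0,0,-1.298]],[1,[-539,-544,-16],[0,0,-1.298]],[1,[-539,-544,-16],[0,0,-1.298]],[1,[-539,-544,-16],[0,0,-1.298]],[1,[-539,-544,-16],[0,0,-1.298]],[1,[-539,-544,-16],[0,0,-1.298]],[1,[-539,-544,-16],[0,0,-1.298]],[1,[-539,-544,-16],[0,0,-1.298]]]'; python3 -c "
from h import *
st();rel([.52,.16,.42],0)"
```

```text
time: 1.25
eef_pos: [0.3892, -0.0691, 0.4155]
eef_rot: [1.0, 0.001, 0.001, 0.0]
wrist_force: [1.0, -0.5, -0.4]
grip_width: 1.0
t 1.25 tcp [ 0.3892 -0.0691  0.4155] xaz 0.1 z [ 1.1e-03 -6.0e-04 -1.0e+00] F [ 1.  -0.5 -0.4] M [ 0.01 -0.03  0.01] g 1.0 q [-0.37  0.09  1.82 -0.    1.23 -0.37]
shift [ 131.2 -228.9   -4.5] turn [ 0.0006 -0.0011  0.0018]
```

```bash
python3 -m handwheel '[[1,[131,-229,-5],[0,0,0]],[1,[131,-229,-5],[0,0,0]],[1,[131,-229,-5],[0,0,0]],[1,[131,-229,-5],[0,0,0]],[1,[131,-229,-5],[0,0,0]],[1,[131,-229,-5],[0,0,0]],[1,[131,-229,-5],[0,0,0]],[1,[131,-229,-5],[0,0,0]]]'; python3 -c "
from h import *
st();im,c,s=cam('wrist');save(im,'w1',None,1.25);import pickle;pickle.dump((im,c),open('w1.pkl','wb'));print(proj(c,[[.514,.27,.036],[.604,-.037,.165]]))"
```

```text
time: 2.25
eef_pos: [0.5193, 0.1566, 0.4204]
eef_rot: [1.0, -0.001, 0.0, 0.0]
wrist_force: [0.0, -0.4, -0.1]
grip_width: 1.003
t 2.25 tcp [0.5193 0.1566 0.4204] xaz -0.11 z [ 2.e-04 -3.e-04 -1.e+00] F [ 0.  -0.4 -0.1] M [ 0.04 -0.03  0.02] g 1.003 q [ 0.15  0.36  1.45 -0.    1.33  0.15]
[[314.31937048  76.5347105 ]
 [424.83324285 467.61727042]]
```

View pics/w1.png

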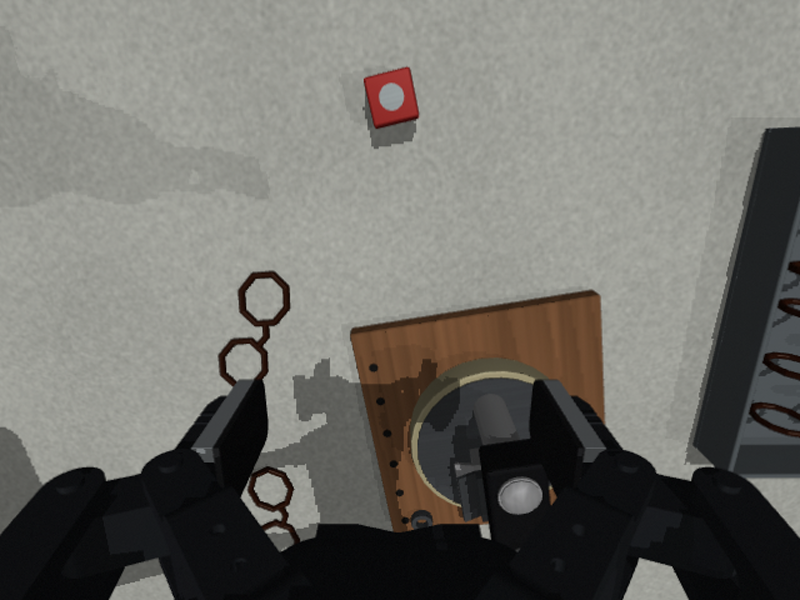

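```bash
python3 - <<'E'
from h import *
import pickle
im,c=pickle.load(open('w1.pkl','rb'));save(im,'w1k',(270,40,350,110),8)
E
```

```text
(no output)
```

View pics/w1k.png

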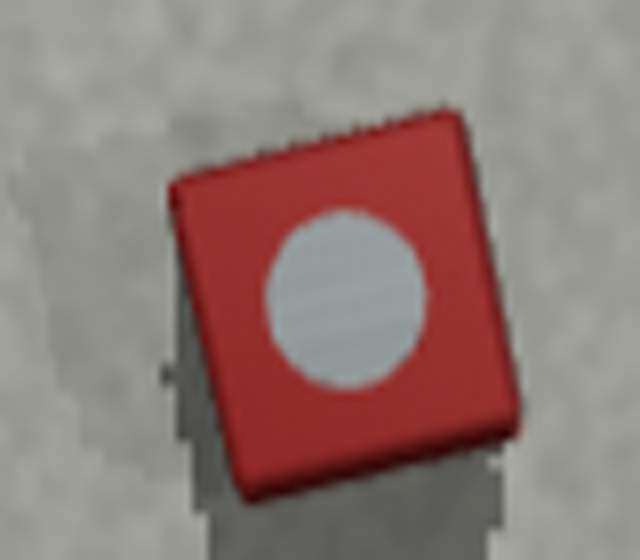

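```bash
python3 - <<'E'
from h import *
import pickle
im,c=pickle.load(open('w1.pkl','rb'))
u=lambda x,y:[(x+.5)/8-.5+270,(y+.5)/8-.5+40]
P=onz(c,[u(175,185),u(458,113),u(518,415),u(245,485),u(347,299)],.036)
print(P.round(4),P[:4].mean(0))
for i in range(4):
    d=P[(i+1)%4]-P[i];print(np.linalg.norm(d),np.degrees(np.arctan2(d[1],d[0])))
rel([P[4][0],P[4][1],.26],11)
E
```

```text
[[0.4939 0.2813 0.036 ]
 [0.5251 0.2885 0.036 ]
 [0.532  0.2575 0.036 ]
 [0.5011 0.2502 0.036 ]
 [0.5128 0.2697 0.036 ]] [0.51298598 0.26938739 0.036     ]
0.032009369770103165 12.917327012647956
0.03170458128502324 -77.38037308098538
0.03179454115819084 -166.5989548494376
0.03197261577153407 103.00913308336155
shift [  -6.9 -112.9  160.4] turn [ 0.0002 -0.0003 -0.1938]
```

```bash
python3 -c "
from h import *
rel([.513,.2695,.24],13);rel([.513,.2695,.178],13)"
```

```text
shift [  -6.6 -112.8  180.4] turn [ 2.000e-04 -3.000e-04 -2.287e-01]
shift [  -6.7 -112.8  242.4] turn [ 2.000e-04 -3.000e-04 -2.287e-01]
```

```bash
python3 -m handwheel '[[1,[-7,-60,60],[0,0,-0.15]],[1,[-7,-113,110],[0,0,-0.229]],[1,[-7,-113,160],[0,0,-0.229]],[1,[-7,-113,200],[0,0,-0.229]],[1,[-7,-113,225],[0,0,-0.229]],[1,[-7,-113,242],[0,0,-0.229]],[1,[-7,-113,242],[0,0,-0.229]],[0.7,[-7,-113,242],[0,0,-0.229]]]' 40; python3 -c "
from h import *
st();im,c,s=cam('wrist');save(im,'w2',None,1.25)"
```

```text
time: 3.3
eef_pos: [0.5133, 0.2708, 0.1794]
eef_rot: [0.993, 0.114, 0.001, -0.0]
wrist_force: [0.0, -0.3, 0.1]
grip_width: 0.814
t 3.3 tcp [0.5133 0.2708 0.1794] xaz 13.09 z [ 2.3e-03  7.0e-04 -1.0e+00] F [ 0.  -0.3  0.1] M [-0.06  0.06 -0.02] g 0.814 q [ 0.35  0.7   1.61 -0.    0.83  0.13]
```

View pics/w2.png

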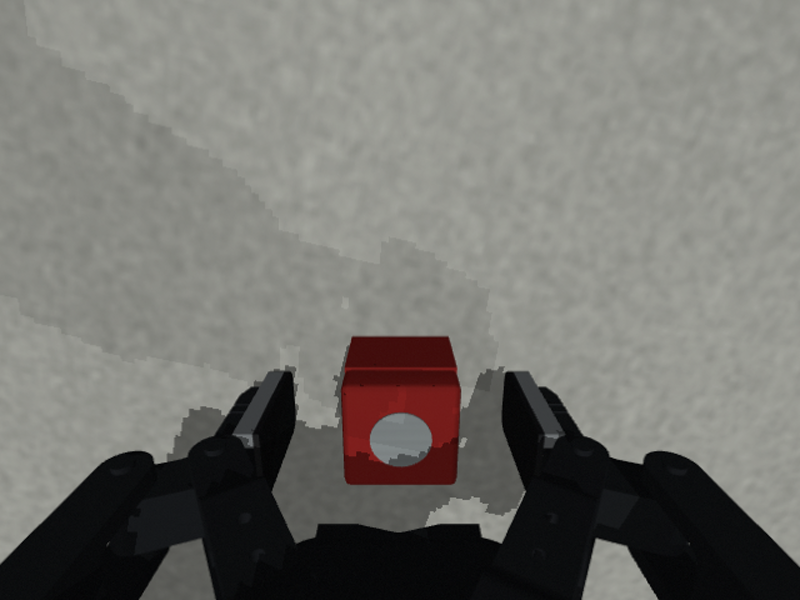

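```bash
python3 -c "
from h import *
im,c,s=cam('wrist');P=onz(c,[[400.5/1.25,440/1.25]],.036);print(P, R.from_quat(s['eef_rot']).inv().apply(P-s['eef_pos']))"
```

```text
[[0.51272063 0.26914889 0.036     ]] [[-0.00130465  0.00160422  0.14360382]]
```

```bash
python3 -m handwheel '[[0.7,[-1,1,1],[0,0,0]],[0.5,[-1,1,1],[0,0,0]],[0.2,[-1,1,1],[0,0,0]],[0.2,[-1,1,1],[0,0,0]],[0.2,[-1,1,1],[0,0,0]],[0.2,[-1,1,1],[0,0,0]],[0.2,[-1,1,1],[0,0,0]],[0.2,[-1,1,1],[0,0,0]]]' 40; python3 -c "
from h import *
st();im,c,s=cam('wrist');save(im,'w3',None,1.25)"
```

```text
time: 4.4
eef_pos: [0.5121, 0.2698, 0.1775]
eef_rot: [0.993, 0.114, 0.0, -0.0]
wrist_force: [0.2, -0.4, 6.0]
grip_width: 0.391
t 4.4 tcp [0.5121 0.2698 0.1775] xaz 13.12 z [ 7.e-04  2.e-04 -1.e+00] F [ 0.2 -0.4  6. ] M [-0.03  0.1   0.  ] g 0.391 q [ 0.35  0.7   1.62 -0.    0.82  0.12]
```

View pics/w3.png

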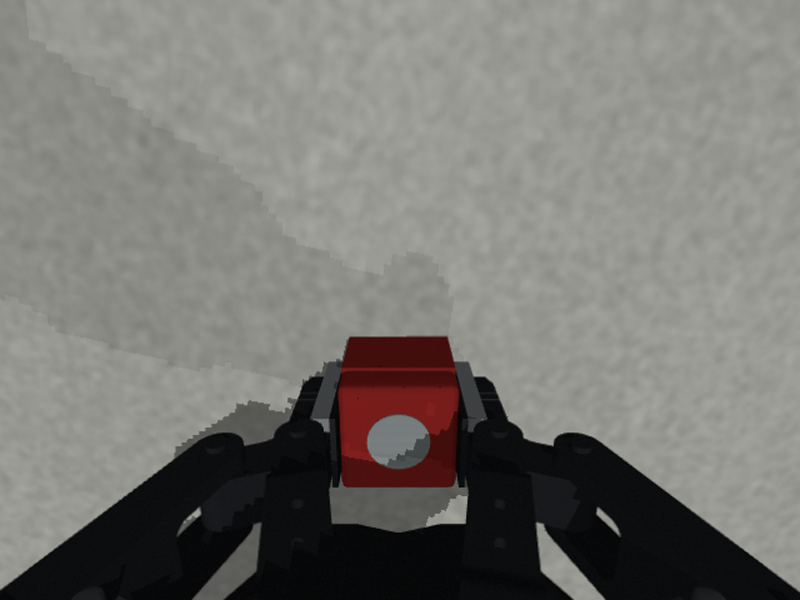

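```bash
python3 -c "
from h import *
im,c,s=cam('wrist');P=onz(c,[[398.5/1.25,441/1.25]],.036);print(P, R.from_quat(s['eef_rot']).inv().apply(P-s['eef_pos']))
rel([.513,.27,.40],10)
rel([.6125,-.086,.43],10)"
```

```text
[[0.51042177 0.26892332 0.036     ]] [[-0.00188802  0.00042354  0.14149506]]
shift [   1.1   -0.  -222.5] turn [-0.     -0.0008  0.0545]
shift [  17.2  369.3 -252.5] turn [-0.     -0.0008  0.0545]
```

```bash
python3 -m handwheel '[[0.2,[0,0,-60],[0,0,0]],[0.2,[1,10,-120],[0,0,0.02]],[0.2,[3,40,-170],[0,0,0.05]],[0.2,[6,90,-210],[0,0,0.05]],[0.2,[8,145,-235],[0,0,0.05]],[0.2,[10,205,-252],[0,0,0.05]],[0.2,[13,265,-252],[0,0,0.05]],[0.2,[15,320,-252],[0,0,0.05]]]'; python3 -m handwheel '[[0.2,[2,45,0],[0,0,0]],[0.2,[2,49,0],[0,0,0]],[0.2,[2,49,0],[0,0,0]],[0.2,[2,49,0],[0,0,0]],[0.2,[2,49,0],[0,0,0]],[0.2,[2,49,0],[0,0,0]],[0.2,[2,49,0],[0,0,0]],[0.2,[2,49,0],[0,0,0]]]'; python3 -c "
from h import *
st();im,c,s=cam('wrist');save(im,'w4',None,1.25);import pickle;pickle.dump((im,c,s),open('w4.pkl','wb'))"
```

```text
time: 5.5
eef_pos: [0.5993, -0.0406, 0.4287]
eef_rot: [0.996, 0.089, -0.0, -0.0]
wrist_force: [0.0, -0.1, -0.6]
grip_width: 0.395
time: 6.5
eef_pos: [0.6098, -0.0863, 0.4292]
eef_rot: [0.996, 0.089, 0.0, 0.0]
wrist_force: [0.1, -0.4, -0.8]
grip_width: 0.393
t 6.5 tcp [ 0.6098 -0.0863  0.4292] xaz 10.26 z [ 1.e-04 -1.e-04 -1.e+00] F [ 0.1 -0.4 -0.8] M [-0.02  0.01 -0.  ] g 0.393 q [-0.26  0.5   1.21 -0.    1.43 -0.44]
```

View pics/w4.png

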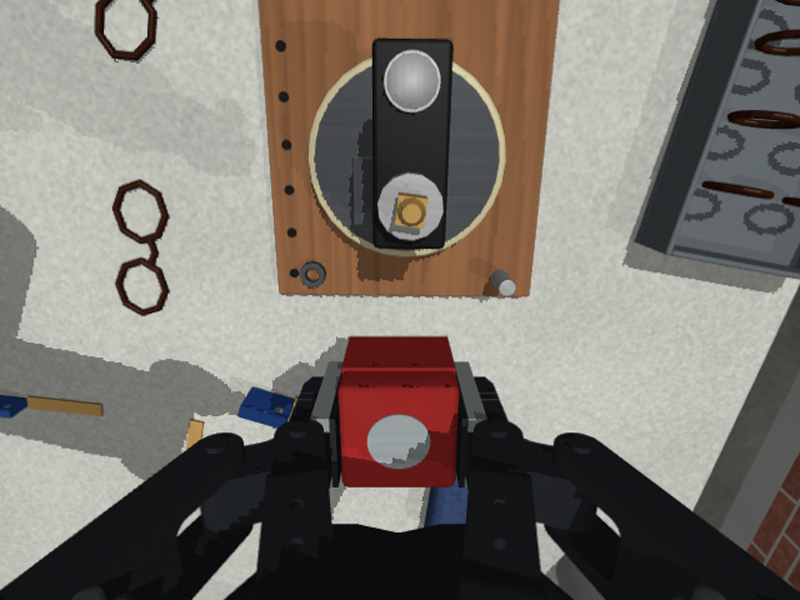

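```bash
python3 - <<'E'
from h import *
import pickle
im,c,s=pickle.load(open('w4.pkl','rb'));save(im,'w4s',(290,130,370,205),8)
save(im,'w4k',(260,260,390,395),5)
E
```

```text
(no output)
```

View pics/w4s.png

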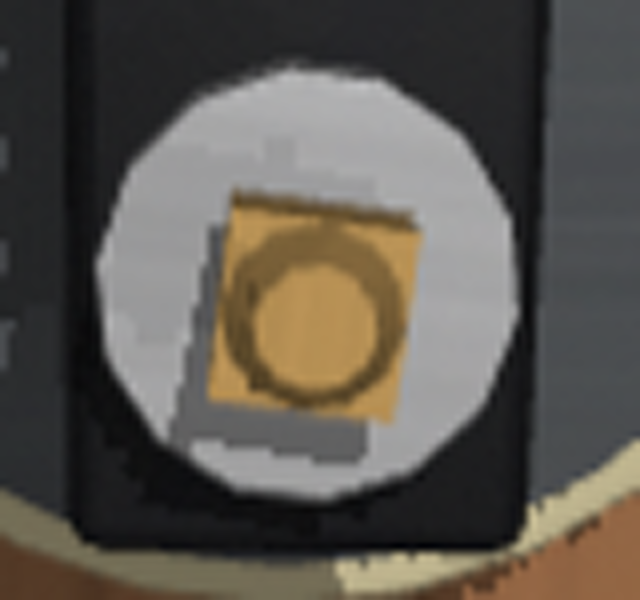

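View pics/w4k.png

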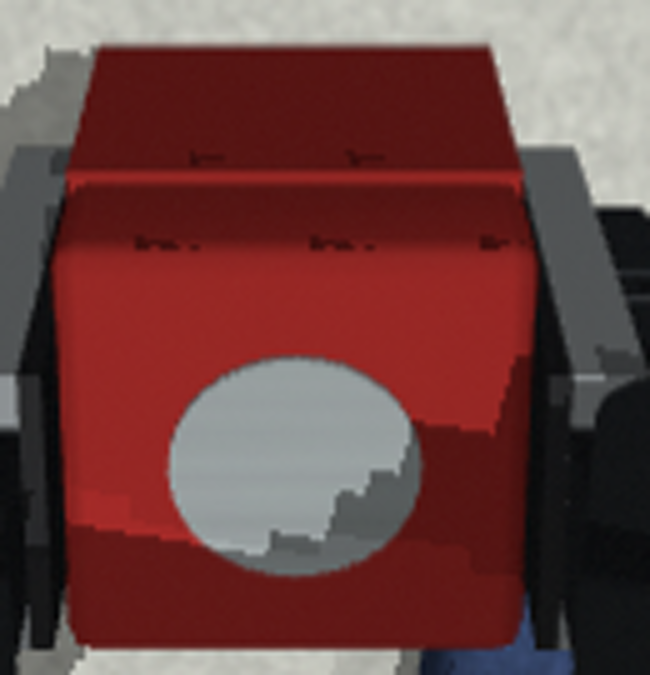

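```bash
python3 - <<'E'
from h import *
import pickle
np.set_printoptions(precision=4,suppress=True)
im,c,s=pickle.load(open('w4.pkl','rb'))
Rc=R.from_quat(s['eef_rot']);T=lambda P:Rc.inv().apply(P-s['eef_pos'])
u=lambda x,y:[(x+.5)/8-.5+290,(y+.5)/8-.5+130]
v=lambda x,y:[(x+.5)/5-.5+260,(y+.5)/5-.5+260]
sq=onz(c,[u(232,208),u(420,228),u(396,420),u(208,400)],.181)
print(T(sq),T(sq).mean(0)); d=sq[1]-sq[0];print(np.degrees(np.arctan2(d[1],d[0])),np.linalg.norm(d))
print('cone',T(onz(c,[u(316,320)],.187)),onz(c,[u(316,320)],.187),sq.mean(0))
print('collar',T(onz(c,[u(308,283)],.165)),onz(c,[u(308,283)],.165))
z=s['eef_pos'][2]-.1415
print('knob dot',T(onz(c,[v(295,466)],z)))
print('knob top corners front',T(onz(c,[v(62,180),v(525,180)],z)), 'bottom front edge',T(onz(c,[v(100,45),v(490,45)],z-.036)))
print('dome',onz(c,[[412/1.25,80/1.25]],.159))
E
```

```text
[[-0.0019 -0.0579  0.2482]
 [ 0.0118 -0.0565  0.2482]
 [ 0.0103 -0.0424  0.2482]
 [-0.0037 -0.0439  0.2482]] [ 0.0041 -0.0502  0.2482]
4.3025061504626505 0.013830189067051924
cone [[ 0.0041 -0.0506  0.2422]] [[ 0.6049 -0.0358  0.187 ]] [ 0.605  -0.0362  0.181 ]
collar [[ 0.0041 -0.0505  0.2642]] [[ 0.6049 -0.0359  0.165 ]]
knob dot [[-0.002   0.0005  0.1415]]
knob top corners front [[-0.0177 -0.0221  0.1415]
 [ 0.0135 -0.0221  0.1415]] bottom front edge [[-0.0189 -0.0166  0.1775]
 [ 0.015  -0.0166  0.1775]]
dome [[0.595  0.0224 0.159 ]]
```

```bash
python3 -m handwheel '[[0.2,[2,-20,0],[0,0,0.05]],[0.2,[6,-51,0],[0,0,0.104]],[0.2,[6,-51,0],[0,0,0.104]],[0.2,[6,-51,25],[0,0,0.104]],[0.2,[6,-51,45],[0,0,0.104]],[0.2,[6,-51,58],[0,0,0.104]],[0.2,[6,-51,58],[0,0,0.104]],[0.2,[6,-51,58],[0,0,0.104]]]'; python3 -c "
from h import *
st();im,c,s=cam('side');save(im,'s5',(310,160,430,280),5);im,c,s=cam('scene');save(im,'c5',(270,190,390,310),5);"
```

```text
time: 7.55
eef_pos: [0.6069, -0.0354, 0.372]
eef_rot: [0.999, 0.037, 0.001, 0.0]
wrist_force: [0.9, 0.3, -1.4]
grip_width: 0.391
t 7.55 tcp [ 0.6069 -0.0354  0.372 ] xaz 4.29 z [ 1.5e-03 -4.0e-04 -1.0e+00] F [ 0.9  0.3 -1.4] M [-0.01  0.04  0.03] g 0.391 q [-0.18  0.52  1.33 -0.    1.29 -0.26]
```

View pics/s5.png

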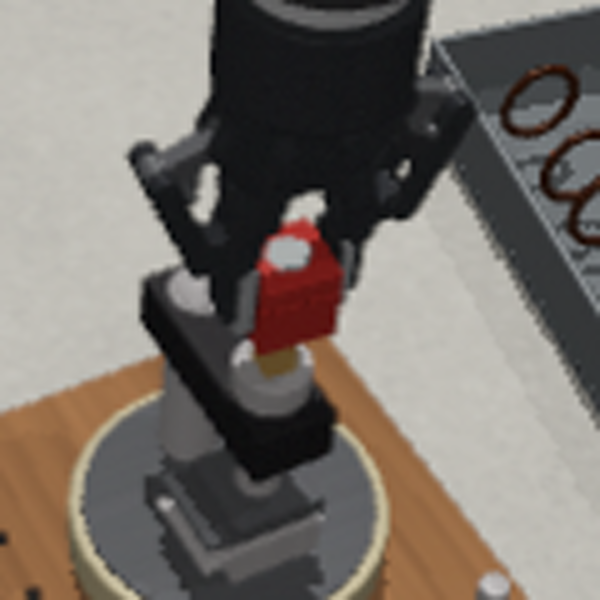

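View pics/c5.png

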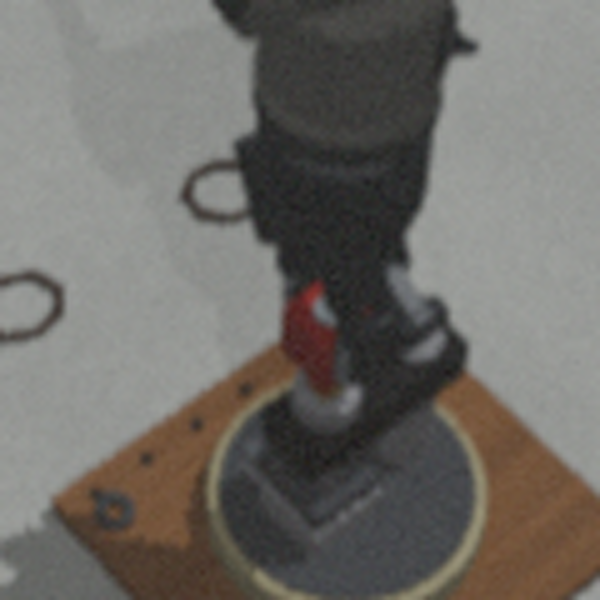

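```bash
python3 - <<'E'
from h import *
np.set_printoptions(precision=4,suppress=True)
im,c,s=cam('side')
u=lambda x,y:[(x+.5)/5-.5+310,(y+.5)/5-.5+160]
print('dot',onz(c,[u(288,252)],.2305))
print('collar',onz(c,[u(272,376)],.165))
print('collar proj at .605,-.036', (proj(c,[[.605,-.036,.165],[.605,-.036,.187],[.605,-.036,.2305],[.605,-.036,.1945]])-[309.5,159.5])*5)
E
```

```text
dot [[ 0.6069 -0.0351  0.2305]]
collar [[ 0.6035 -0.0428  0.165 ]]
collar proj at .605,-.036 [[270.0813 363.7538]
 [274.8269 328.5797]
 [284.7588 255.0535]
 [276.4859 316.2893]]
```

```bash
python3 -m handwheel '[[0.2,[0,0,4],[0,0,0]],[0.2,[0,0,8],[0,0,0]],[0.2,[0,0,11],[0,0,0]],[0.2,[0,0,14],[0,0,0]],[0.2,[0,0,16],[0,0,0]],[0.2,[0,0,18],[0,0,0]],[0.2,[0,0,18],[0,0,0]],[0.2,[0,0,18],[0,0,0]]]'; python3 -c "
from h import *
st()"
```

```text
time: 8.7
eef_pos: [0.6067, -0.0351, 0.3532]
eef_rot: [0.999, 0.037, 0.0, 0.0]
wrist_force: [-0.5, 0.3, -0.7]
grip_width: 0.39
t 8.7 tcp [ 0.6067 -0.0351  0.3532] xaz 4.3 z [ 2.e-04 -1.e-04 -1.e+00] F [-0.5  0.3 -0.7] M [0.03 0.04 0.05] g 0.39 q [-0.18  0.53  1.36 -0.    1.25 -0.26]
```

```bash
python3 -m handwheel '[[0.2,[0,0,3],[0,0,0]],[0.2,[0,0,5],[0,0,0]],[0.2,[0,0,7],[0,0,0]],[0.2,[0,0,8.5],[0,0,0]],[0.2,[0,0,10],[0,0,0]],[0.2,[0,0,11],[0,0,0]],[0.2,[0,0,11],[0,0,0]],[0.2,[0,0,11],[0,0,0]]]'; python3 -c "
from h import *
st();im,c,s=cam('side');save(im,'s6',(310,160,430,280),5)"
```

```text
time: 9.7
eef_pos: [0.6066, -0.0351, 0.3425]
eef_rot: [0.999, 0.037, 0.0, 0.0]
wrist_force: [-1.3, 0.1, 3.8]
grip_width: 0.391
t 9.7 tcp [ 0.6066 -0.0351  0.3425] xaz 4.3 z [ 3.e-04 -2.e-04 -1.e+00] F [-1.3  0.1  3.8] M [ 0.01  0.29 -0.01] g 0.391 q [-0.18  0.54  1.38 -0.    1.22 -0.26]
```

View pics/s6.png

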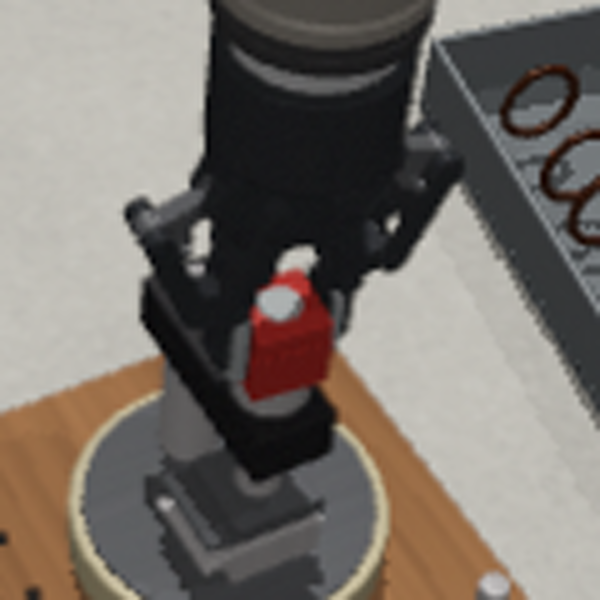

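```bash
python3 -m handwheel '[[0.2,[0,0,0],[0,0,0.12]],[0.2,[0,0,0],[0,0,0.24]],[0.2,[0,0,0],[0,0,0.36]],[0.2,[0,0,0],[0,0,0.48]],[0.2,[0,0,0],[0,0,0.6]],[0.2,[0,0,0],[0,0,0.72]],[0.2,[0,0,0],[0,0,0.84]],[0.2,[0,0,0],[0,0,0.9]]]'; python3 -c "
from h import *
st()"
```

```text
time: 10.75
eef_pos: [0.607, -0.0356, 0.3425]
eef_rot: [0.916, -0.402, 0.001, 0.0]
wrist_force: [-0.1, -2.2, 2.0]
grip_width: 0.395
t 10.75 tcp [ 0.607  -0.0356  0.3425] xaz -47.42 z [ 0.0018 -0.0012 -1.    ] F [-0.1 -2.2  2. ] M [-0.3  -0.05  0.03] g 0.395 q [-0.18  0.54  1.38 -0.    1.22  0.64]
```

```bash
python3 -m handwheel '[[0.2,[0,0,0],[0,0,0.08]],[0.2,[0,0,0],[0,0,0.15]],[0.2,[0,0,0],[0,0,0.22]],[0.2,[0,0,0],[0,0,0.28]],[0.2,[0,0,0],[0,0,0.33]],[0.2,[0,0,0],[0,0,0.36]],[0.2,[0,0,0],[0,0,0.38]],[0.2,[0,0,0],[0,0,0.38]]]'; python3 -c "
from h import *
st()"
```

```text
time: 11.75
eef_pos: [0.607, -0.0356, 0.3425]
eef_rot: [0.824, -0.567, 0.001, -0.0]
wrist_force: [2.6, -4.3, 1.7]
grip_width: 0.397
t 11.75 tcp [ 0.607  -0.0356  0.3425] xaz -69.05 z [ 0.0018 -0.0012 -1.    ] F [ 2.6 -4.3  1.7] M [-0.82 -0.4   0.09] g 0.397 q [-0.18  0.54  1.38 -0.    1.22  1.02]
```

```bash
python3 -m handwheel '[[0.2,[0,0,0],[0,0,0.03]],[0.2,[0,0,0],[0,0,0.06]],[0.2,[0,0,0],[0,0,0.08]],[0.2,[0,0,0],[0,0,0.1]],[0.2,[0,0,0],[0,0,0.11]],[0.2,[0,0,0],[0,0,0.12]],[0.2,[0,0,0],[0,0,0.12]],[0.2,[0,0,0],[0,0,0.12]]]'; python3 -c "
from h import *
st()"
```

```text
time: 12.75
eef_pos: [0.607, -0.0356, 0.3425]
eef_rot: [0.788, -0.615, 0.001, -0.0]
wrist_force: [3.4, -4.9, 2.1]
grip_width: 0.398
t 12.75 tcp [ 0.607  -0.0356  0.3425] xaz -75.91 z [ 0.0019 -0.0013 -1.    ] F [ 3.4 -4.9  2.1] M [-0.84 -0.48  0.05] g 0.398 q [-0.18  0.54  1.38 -0.    1.22  1.14]
```

```bash
python3 -m handwheel '[[0.2,[0,0,0],[0,0,0.03]],[0.2,[0,0,0],[0,0,0.06]],[0.2,[0,0,0],[0,0,0.08]],[0.2,[0,0,0],[0,0,0.1]],[0.2,[0,0,0],[0,0,0.12]],[0.2,[0,0,0],[0,0,0.12]],[0.2,[0,0,0],[0,0,0.12]],[0.2,[0,0,0],[0,0,0.12]]]'; python3 -c "
from h import *
st()
im,c,s=cam('wrist');save(im,'w7',None,1.25)
im,c,s=cam('side');save(im,'s7',(310,160,430,280),5)"
```

```text
time: 13.75
eef_pos: [0.6071, -0.0357, 0.3425]
eef_rot: [0.75, -0.661, 0.001, -0.0]
wrist_force: [3.1, -5.1, 2.6]
grip_width: 0.392
t 13.75 tcp [ 0.6071 -0.0357  0.3425] xaz -82.75 z [ 0.0019 -0.0016 -1.    ] F [ 3.1 -5.1  2.6] M [-0.87 -0.44  0.28] g 0.392 q [-0.18  0.54  1.38 -0.    1.22  1.26]
```

View pics/w7.png

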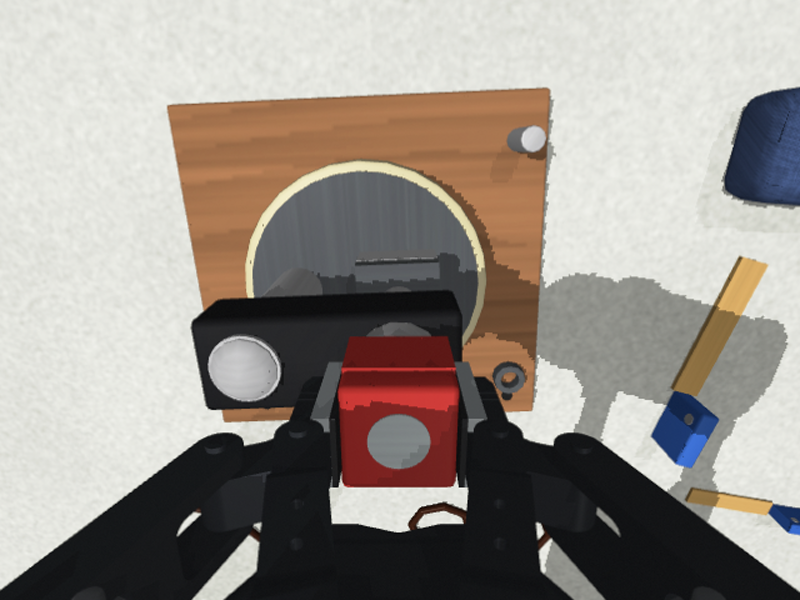

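View pics/s7.png

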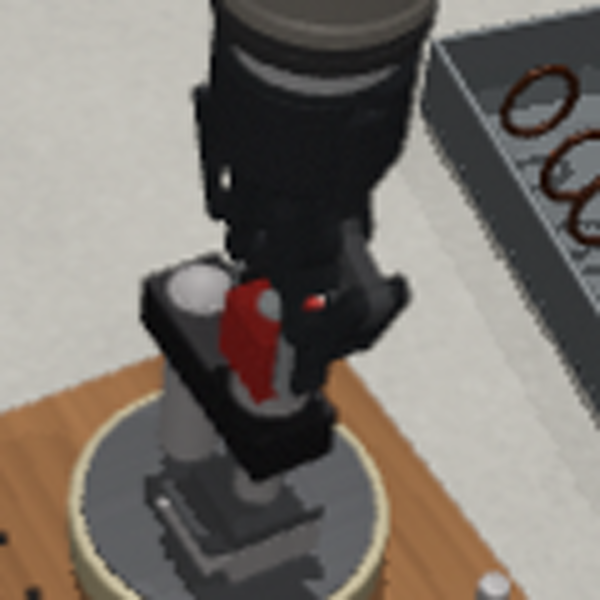

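```bash
python3 -m handwheel '[[0.2,[0,0,0],[0,0,-0.03]],[0.2,[0,0,0],[0,0,-0.05]],[0.5,[0,0,0],[0,0,-0.05]],[0.6,[0,0,0],[0,0,-0.05]],[0.65,[0,0,0],[0,0,-0.05]],[0.65,[0,0,0],[0,0,-0.05]],[0.65,[0,0,-5],[0,0,-0.05]],[0.65,[0,0,-15],[0,0,-0.05]]]'; python3 -c "
from h import *
st()
im,c,s=cam('wrist');save(im,'w8',None,1.25)"
```

```text
time: 14.85
eef_pos: [0.6066, -0.0351, 0.3574]
eef_rot: [0.766, -0.642, -0.0, 0.0]
wrist_force: [-0.3, 0.2, 0.2]
grip_width: 0.654
t 14.85 tcp [ 0.6066 -0.0351  0.3574] xaz -79.93 z [-7.e-04  1.e-04 -1.e+00] F [-0.3  0.2  0.2] M [0.   0.04 0.01] g 0.654 q [-0.18  0.53  1.35 -0.    1.26  1.21]
```

View pics/w8.png

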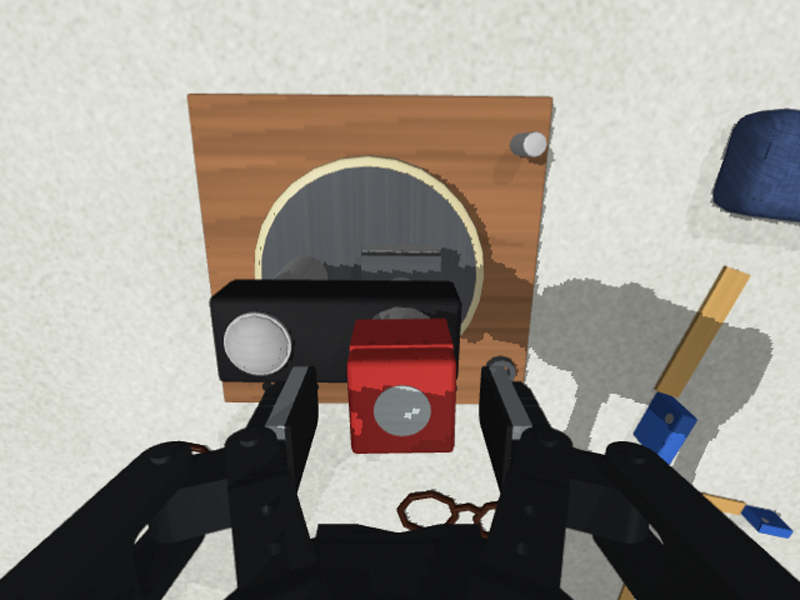

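```bash
python3 -c "
from h import *
rel([.505,-.262,.36],81.2)"
```

```text
shift [205.5 140.1  -0.8] turn [ 8.0000e-04 -3.6000e-03 -2.8122e+00]
```

```bash
python3 -m handwheel '[[0.65,[0,0,-50],[0,0,0]],[0.65,[20,10,-70],[0,0,-0.18]],[0.65,[50,35,-70],[0,0,-0.36]],[0.65,[90,60,-70],[0,0,-0.54]],[0.65,[130,90,-60],[0,0,-0.72]],[0.65,[170,120,-40],[0,0,-0.9]],[0.65,[205,140,-20],[0,0,-1.08]],[0.65,[205,140,0],[0,0,-1.26]]]'; python3 -m handwheel '[[0.65,[0,0,0],[0,0,-0.18]],[0.65,[0,0,0],[0,0,-0.36]],[0.65,[0,0,0],[0,0,-0.54]],[0.65,[0,0,0],[0,0,-0.72]],[0.65,[0,0,0],[0,0,-0.9]],[0.65,[0,0,0],[0,0,-1.08]],[0.65,[0,0,0],[0,0,-1.26]],[0.65,[0,0,0],[0,0,-1.44]]]';python3 -c "
from h import *
st();rel([.513,-.263,.36],81.2)
im,c,s=cam('wrist');save(im,'w9',None,1.25);im,c,s=cam('side');save(im,'s9',(310,170,430,290),5)"
```

```text
time: 15.9
eef_pos: [0.5036, -0.2642, 0.3572]
eef_rot: [0.998, -0.066, 0.001, 0.001]
wrist_force: [-0.7, 0.3, 0.5]
grip_width: 0.648
time: 16.9
eef_pos: [0.5047, -0.2615, 0.3578]
eef_rot: [0.793, 0.61, 0.0, 0.001]
wrist_force: [-0.1, 0.3, -1.1]
grip_width: 0.65
t 16.9 tcp [ 0.5047 -0.2615  0.3578] xaz 75.11 z [ 9.e-04 -7.e-04 -1.e+00] F [-0.1  0.3 -1.1] M [-0.01  0.01  0.05] g 0.65 q [-0.61  0.46  1.47 -0.    1.21 -1.92]
shift [ 0.7  8.4 -2.2] turn [ 0.001   0.0005 -0.1062]
```

View pics/w9.png

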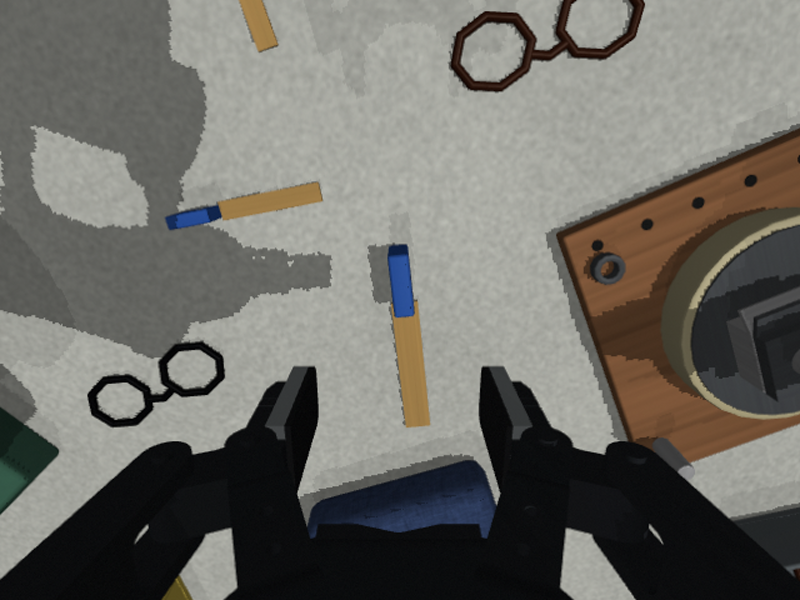

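View pics/s9.png

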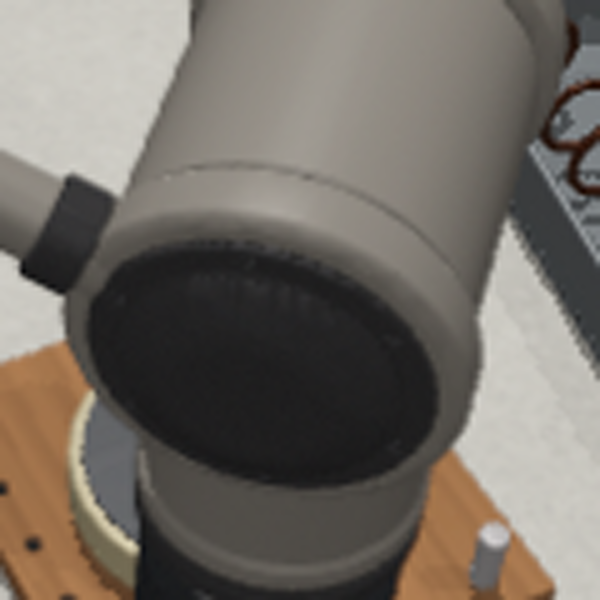

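```bash
python3 -c "
from h import *
im,c,s=cam('wrist');save(im,'w9b',(290,185,360,350),3.6)
import pickle;pickle.dump((im,c,s),open('w9.pkl','wb'))"
```

```text
(no output)
```

View pics/w9b.png

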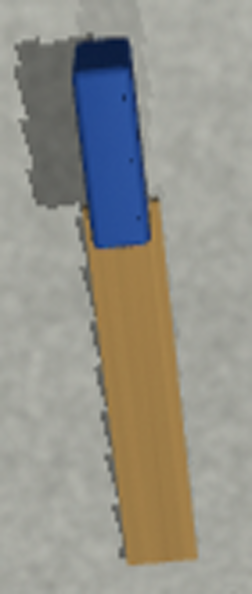

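```bash
python3 - <<'E'
from h import *
import pickle
np.set_printoptions(precision=4,suppress=True)
im,c,s=pickle.load(open('w9.pkl','rb'))
u=lambda x,y:[(x+.5)/3.6-.5+290,(y+.5)/3.6-.5+185]
G=onz(c,[u(74,72),u(131,68),u(150,242),u(95,247)],.036);T=onz(c,[u(126,564),u(196,558)],.004)
print(G,G.mean(0),T,T.mean(0));d=T.mean(0)-G.mean(0);print(np.linalg.norm(d[:2]),np.degrees(np.arctan2(d[1],d[0])))
g=G.mean(0)
for p in (G[2]-G[1],G[3]-G[0]):print(np.degrees(np.arctan2(p[1],p[0])),np.linalg.norm(p))
rel([g[0],g[1],.25],90+np.degrees(np.arctan2(d[1],d[0])))
E
```

```text
[[ 0.4903 -0.2655  0.036 ]
 [ 0.4928 -0.2528  0.036 ]
 [ 0.5346 -0.2592  0.036 ]
 [ 0.5324 -0.272   0.036 ]] [ 0.5125 -0.2624  0.036 ] [[ 0.6395 -0.2924  0.004 ]
 [ 0.6428 -0.2726  0.004 ]] [ 0.6411 -0.2825  0.004 ]
0.13015393919062648 -8.891603125740172
-8.697584148838185 0.042231428262002574
-8.863687375187087 0.04255593712784474
shift [  1.2   7.7 107.7] turn [ 0.0008  0.0004 -0.1137]
```

```bash
python3 -m handwheel '[[0.65,[1,8,30],[0,0,-0.114]],[0.65,[1,8,70],[0,0,-0.114]],[0.65,[1,8,110],[0,0,-0.114]],[0.65,[1,8,145],[0,0,-0.114]],[0.65,[1,8,165],[0,0,-0.114]],[0.65,[1,8,178],[0,0,-0.114]],[0.5,[1,8,179],[0,0,-0.114]],[0.45,[1,8,179],[0,0,-0.114]]]' 100; python3 -c "
from h import *
st()
im,c,s=cam('wrist');save(im,'w10',None,1.25)"
```

```text
time: 18.05
eef_pos: [0.513, -0.2628, 0.179]
eef_rot: [0.759, 0.651, 0.0, 0.001]
wrist_force: [0.1, -0.3, -0.2]
grip_width: 0.45
t 18.05 tcp [ 0.513  -0.2628  0.179 ] xaz 81.26 z [ 1.3e-03 -9.0e-04 -1.0e+00] F [ 0.1 -0.3 -0.2] M [0.03 0.   0.04] g 0.45 q [-0.61  0.7   1.62 -0.    0.82 -2.02]
```

View pics/w10.png

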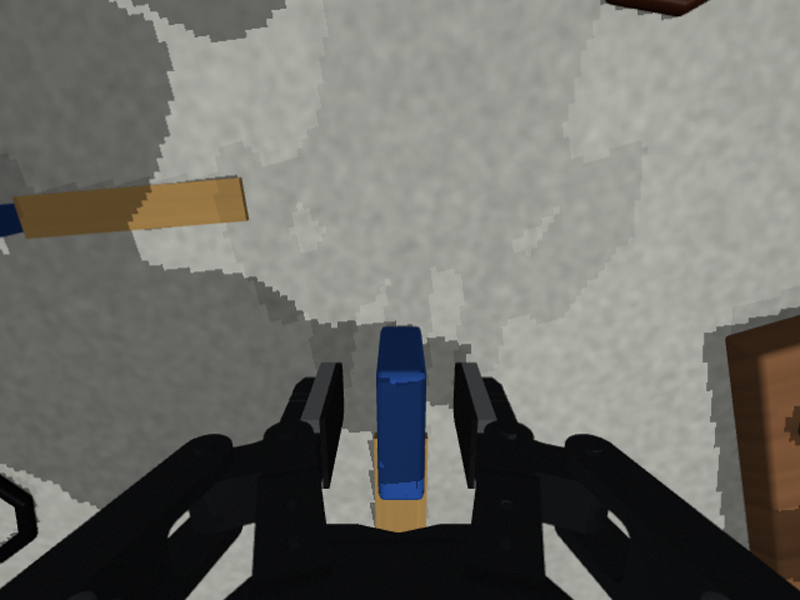

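```bash
python3 -m handwheel '[[0.2,[0,0,0],[0,0,0]],[0.05,[0,0,0],[0,0,0]],[0.05,[0,0,0],[0,0,0]],[0.05,[0,0,0],[0,0,0]],[0.05,[0,0,0],[0,0,0]],[0.05,[0,0,0],[0,0,0]],[0.05,[0,0,-10],[0,0,0]],[0.05,[0,0,-20],[0,0,0]]]' 100; python3 -c "
from h import *
st()
im,c,s=cam('wrist');save(im,'w11',None,1.25);im,c,s=cam('side');save(im,'s11',None,1.25)"
```

```text
time: 19.1
eef_pos: [0.5126, -0.2626, 0.1987]
eef_rot: [0.759, 0.651, -0.0, -0.0]
wrist_force: [0.1, 0.9, -1.5]
grip_width: 0.143
t 19.1 tcp [ 0.5126 -0.2626  0.1987] xaz 81.3 z [-1.e-04  0.e+00 -1.e+00] F [ 0.1  0.9 -1.5] M [ 0.02 -0.02 -0.03] g 0.143 q [-0.61  0.67  1.61 -0.    0.86 -2.03]
```

View pics/w11.png

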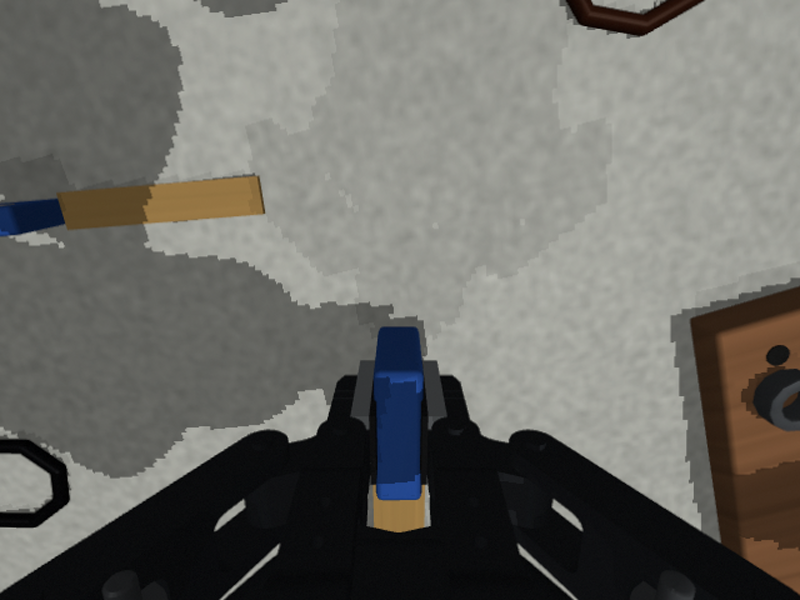

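View pics/s11.png

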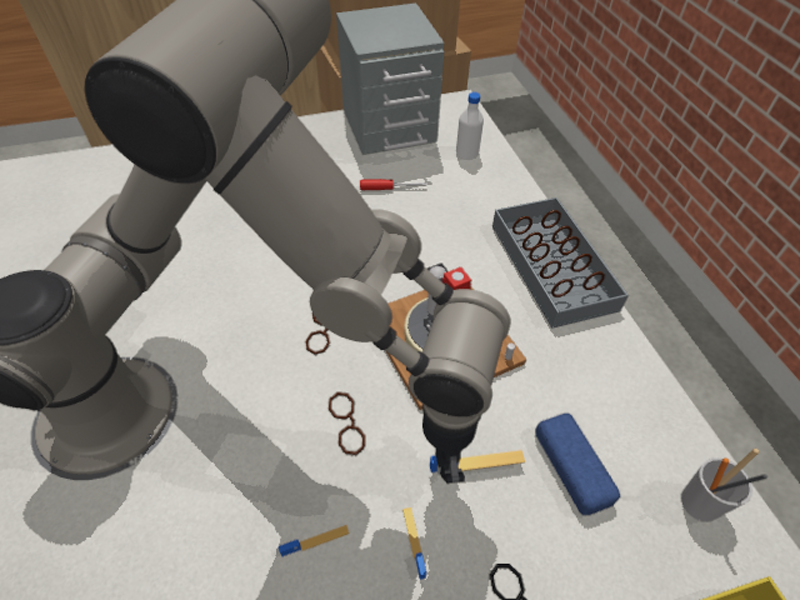

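```bash
python3 -c "
from h import *
rel([.419,-.0685,.2495],100)"
```

```text
shift [ 177.8 -122.2  -50.4] turn [ 0.0021  0.0016 -0.3263]
```

```bash
python3 -m handwheel '[[0.05,[0,-20,-40],[0,0,0]],[0.05,[15,-55,-70],[0,0,-0.05]],[0.05,[45,-90,-75],[0,0,-0.1]],[0.05,[90,-115,-75],[0,0,-0.2]],[0.05,[135,-122,-70],[0,0,-0.28]],[0.05,[165,-122,-60],[0,0,-0.326]],[0.05,[178,-122,-51],[0,0,-0.326]],[0.05,[178,-122,-51],[0,0,-0.326]]]'; python3 -m handwheel '[[0.05,[0,0,0],[0,0,0]],[0.05,[0,0,0],[0,0,0]],[0.05,[0,0,0],[0,0,0]],[0.05,[0,0,0],[0,0,0]],[0.05,[0,0,0],[0,0,0]],[0.05,[0,0,0],[0,0,0]],[0.05,[0,0,0],[0,0,0]],[0.05,[0,0,0],[0,0,0]]]';python3 -c "
from h import *
st();rel([.419,-.0685,.2495],100)
im,c,s=cam('wrist');save(im,'w12',None,1.25);im,c,s=cam('side');save(im,'s12',(250,170,430,330),4);im,c,s=cam('scene');save(im,'c12',(230,180,400,330),4)"
```

```text
time: 20.2
eef_pos: [0.419, -0.0679, 0.2486]
eef_rot: [0.643, 0.766, -0.0, -0.001]
wrist_force: [0.3, 0.3, -1.2]
grip_width: 0.149
time: 21.2
eef_pos: [0.419, -0.0682, 0.2491]
eef_rot: [0.643, 0.766, -0.0, 0.0]
wrist_force: [-0.1, -0.3, -0.9]
grip_width: 0.151
t 21.2 tcp [ 0.419  -0.0682  0.2491] xaz 99.99 z [-0.e+00 -1.e-04 -1.e+00] F [-0.1 -0.3 -0.9] M [-0.    0.01 -0.01] g 0.151 q [-0.34  0.38  1.99 -0.    0.77 -2.09]
shift [-0.3 -0.  -0.4] turn [-0.      0.0001 -0.0002]
```

View pics/w12.png

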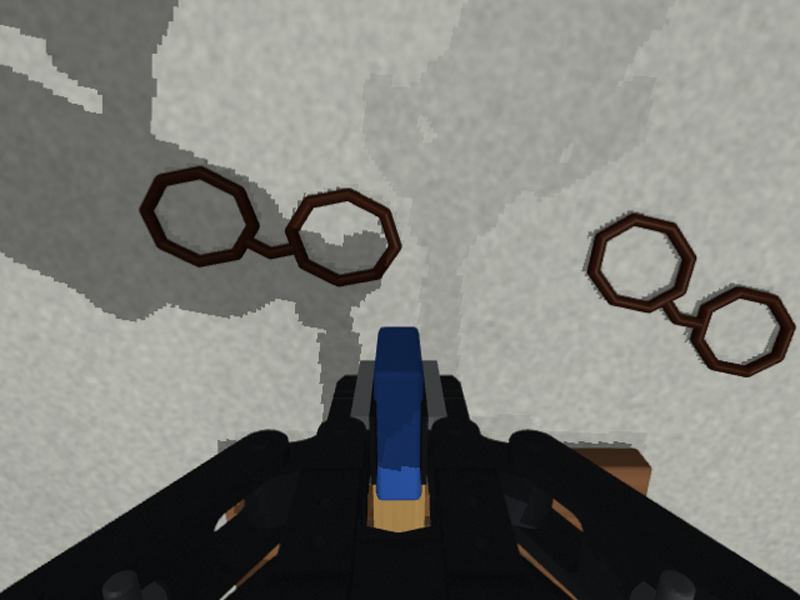

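View pics/s12.png

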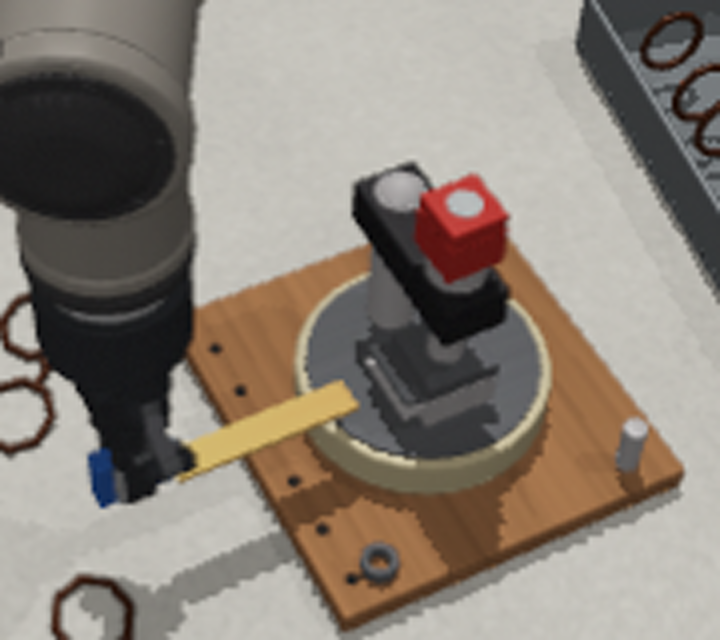

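View pics/c12.png

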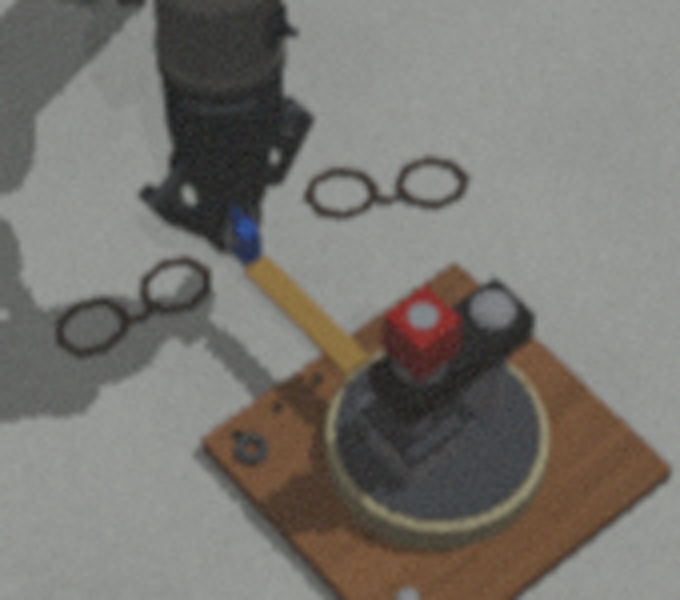

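```bash
python3 - <<'E'
from h import *
np.set_printoptions(precision=4,suppress=True)
_,cs,_=cam('side');_,cc,s=cam('scene')
a=np.radians(10);X=np.array([np.cos(a),np.sin(a),0]);Y=np.array([-np.sin(a),np.cos(a),0]);Z=np.array([0,0,1])
g=s['eef_pos']-[0,0,.179]
pts=[g+.13*X+.01*Y+.004*Z,g+.13*X-.01*Y+.004*Z, g+.022*X+.01*Y+.004*Z]
f=lambda c,o:(proj(c,pts)-o+.5)*4-.5
print(f(cs,[250,170]),f(cc,[230,180]))
u=lambda x,y,o:[(x+.5)/4-.5+o[0],(y+.5)/4-.5+o[1]]
print('expected',pts)
print('side@z',onz(cs,[u(343,381,(250,170)),u(357,404,(250,170))],.0741))
print('tri L', tri([cs,cc],[u(343,381,(250,170)),u(371,350,(230,180))]))
# anvil: expected mouth corners
A=np.array([.606,-.0355,.07]);
q=[A-.022*X+s_*.022*Y for s_ in(1,-1)]+[A+.022*X+s_*.022*Y for s_ in(1,-1)]+[A-.037*X+s_*.022*Y-.005*Z for s_ in (1,-1)]
fig=cv2.resize(env.get_image('side')['color'][200:300,310:400],None,fx=7,fy=7,interpolation=cv2.INTER_CUBIC)
pp=(proj(cs,q+[p+[0,0,.0116] for p in q[:4]]+pts)-[310,200]+.5)*7-.5
for i,(x,y) in enumerate(pp): cv2.circle(fig,(int(x),int(y)),3,[(255,0,0),(0,255,0),(0,0,255)][0 if i<6 else 1 if i<10 else 2],-1)
cv2.imwrite('pics/s12b.png',fig[:,:,::-1]); fig=fig
E
```

```text
[[339.1133 380.4885]
 [356.3533 407.0014]
 [160.4152 452.5761]] [[366.661  357.5246]
 [343.4488 374.1144]
 [263.5712 255.1468]]
expected [array([ 0.5453, -0.0358,  0.0741]), array([ 0.5487, -0.0555,  0.0741]), array([ 0.4389, -0.0545,  0.0741])]
side@z [[ 0.5472 -0.0367  0.0741]
 [ 0.5497 -0.0536  0.0741]]
tri L [ 0.5456 -0.0349  0.0773]
```

View pics/s12b.png

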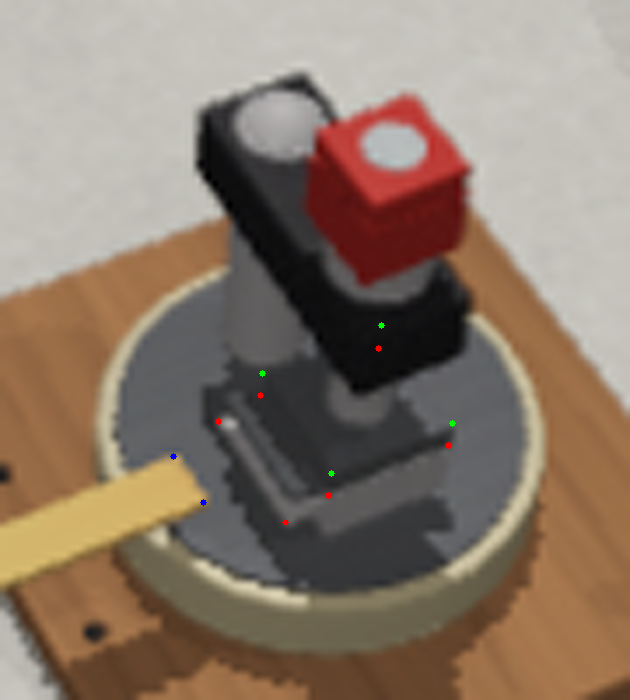

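```bash
python3 -m handwheel '[[0.05,[0,6,0],[0,0,0]],[0.05,[0,12,0],[0,0,0]],[0.05,[0,17,0],[0,0,0]],[0.05,[0,22,0],[0,0,0]],[0.05,[0,27,0],[0,0,0]],[0.05,[0,31,0],[0,0,0]],[0.05,[0,33,0],[0,0,0]],[0.05,[0,33,0],[0,0,0]]]';python3 -c "
from h import *
st()
im,c,s=cam('side');save(im,'s13',(310,200,400,300),6)"
```

```text
time: 22.5
eef_pos: [0.4514, -0.0624, 0.2489]
eef_rot: [0.643, 0.766, -0.0, -0.0]
wrist_force: [0.2, 0.6, -2.9]
grip_width: 0.144
t 22.5 tcp [ 0.4514 -0.0624  0.2489] xaz 99.99 z [-6.e-04  1.e-04 -1.e+00] F [ 0.2  0.6 -2.9] M [-0.01  0.25  0.04] g 0.144 q [-0.31  0.42  1.91 -0.    0.81 -2.05]
```

View pics/s13.png

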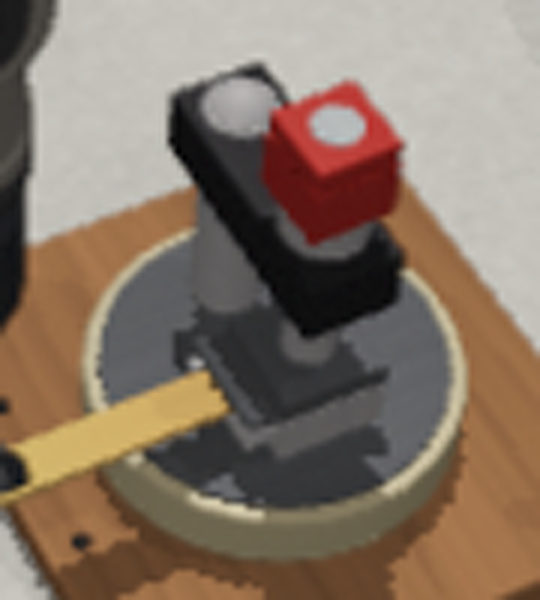

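```bash
python3 -m handwheel '[[0.05,[0,3,0],[0,0,0]],[0.05,[0,6,0],[0,0,0]],[0.05,[0,9,0],[0,0,0]],[0.05,[0,12,0],[0,0,0]],[0.05,[0,15,0],[0,0,0]],[0.05,[0,18,0],[0,0,0]],[0.05,[0,20,0],[0,0,0]],[0.05,[0,20,0],[0,0,0]]]';python3 -c "
from h import *
st()
im,c,s=cam('side');save(im,'s14',(310,200,400,300),6)"
```

```text
time: 23.55
eef_pos: [0.4707, -0.059, 0.2492]
eef_rot: [0.643, 0.766, -0.001, -0.001]
wrist_force: [-5.2, -0.9, 1.4]
grip_width: 0.149
t 23.55 tcp [ 0.4707 -0.059   0.2492] xaz 99.99 z [-0.0018  0.     -1.    ] F [-5.2 -0.9  1.4] M [-0.05  0.61  0.03] g 0.149 q [-0.29  0.45  1.86 -0.    0.83 -2.03]
```

View pics/s14.png

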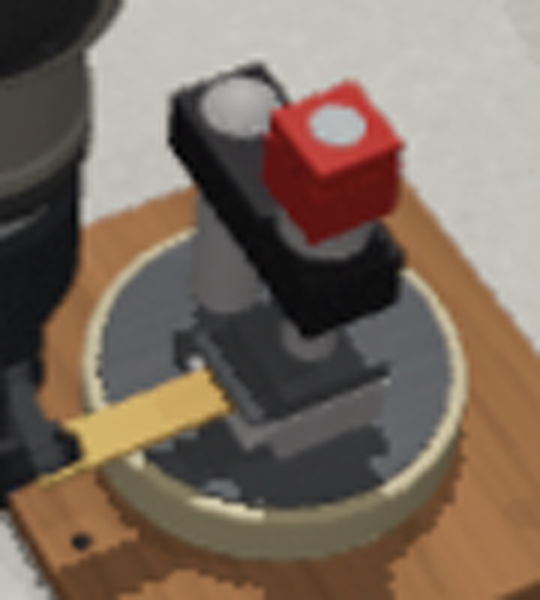

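```bash
python3 -m handwheel '[[0.05,[0,3,0],[0,0,0]],[0.05,[0,6,0],[0,0,0]],[0.05,[0,9,0],[0,0,0]],[0.05,[0,12,0],[0,0,0]],[0.05,[0,15,0],[0,0,0]],[0.05,[0,17,0],[0,0,0]],[0.05,[0,18,0],[0,0,0]],[0.05,[0,18,0],[0,0,0]]]';python3 -c "
from h import *
st()
im,c,s=cam('wrist');save(im,'w15',None,1.25)
im,c,s=cam('side');save(im,'s15',(310,200,400,300),6);im,c,s=cam('scene');save(im,'c15',(260,200,390,330),4.5)"
```

```text
time: 24.6
eef_pos: [0.4883, -0.0559, 0.2492]
eef_rot: [0.643, 0.766, -0.001, -0.001]
wrist_force: [-5.5, -0.4, 1.6]
grip_width: 0.152
t 24.6 tcp [ 0.4883 -0.0559  0.2492] xaz 99.98 z [-0.002 -0.    -1.   ] F [-5.5 -0.4  1.6] M [-0.07  0.62 -0.04] g 0.152 q [-0.27  0.47  1.82 -0.    0.86 -2.01]
```

View pics/w15.png

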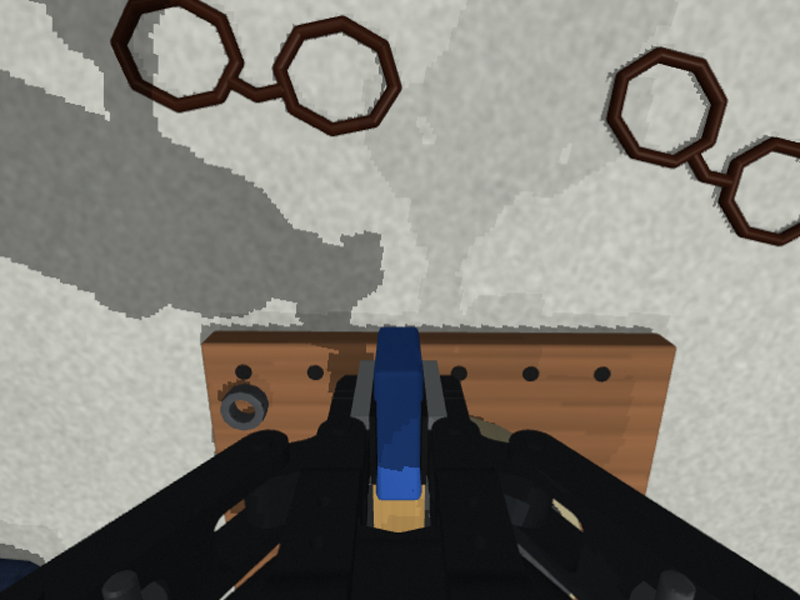

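View pics/s15.png

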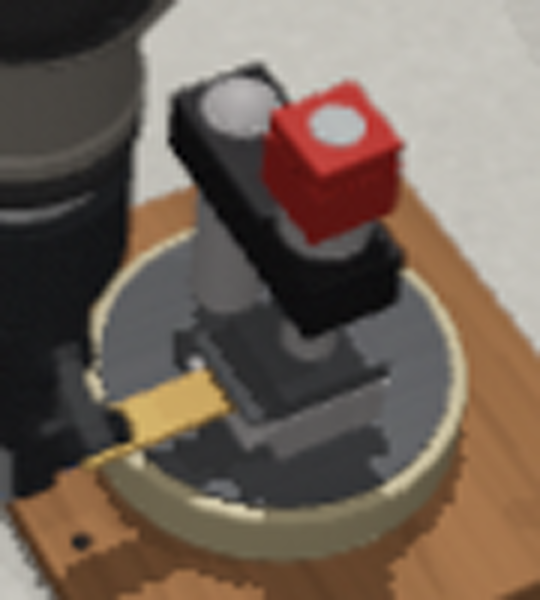

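View pics/c15.png

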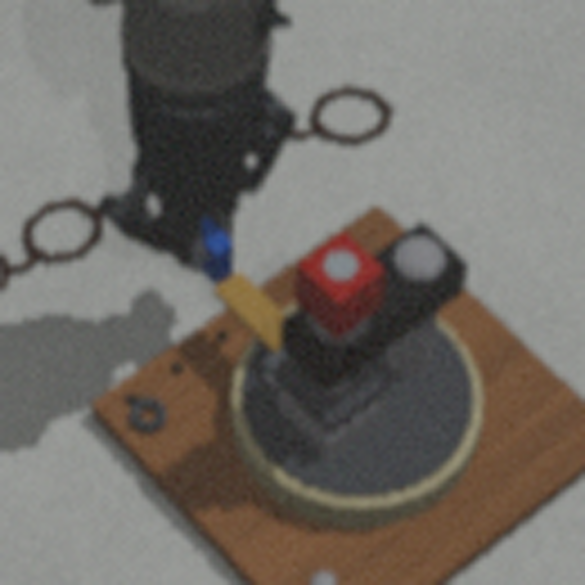

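```bash
python3 - <<'E'
from h import *
np.set_printoptions(precision=4,suppress=True)
_,cs,_=cam('side');_,cc,s=cam('scene')
a=[(337.5)/6-.5+310,124.5/6-.5+200];b=[341/4.5-.5+260,263/4.5-.5+200]
print('knob dot tri',tri([cs,cc],[a,b]),onz(cs,[a],.201),onz(cc,[b],.201));st()
E
```

```text
knob dot tri [ 0.6057 -0.0356  0.2027] [[ 0.6066 -0.0355  0.201 ]] [[ 0.604  -0.0338  0.201 ]]
t 24.85 tcp [ 0.4883 -0.0559  0.2492] xaz 99.98 z [-0.002   0.0001 -1.    ] F [-5.  -1.2  1.6] M [-0.14  0.67  0.01] g 0.146 q [-0.27  0.47  1.82 -0.    0.86 -2.01]
```

```bash
python3 -c "
from h import *
print(env.finish_job());st()"
```

```text
the job is handed in; nothing more can be done
None
the job is handed in; nothing more can be done
```

I fitted the knob, turned it to its stop and let go of it. The blade is pushed in between the plates with the gripper still holding it, and the job is handed in at about 25 s. It gives no verdict, so what follows is from my own measurements.

- **Knob:** It went down until it touched the collar (about 4 N) and turned about 1.5 rad clockwise until the torque rose to 0.28 N m. I read that as the stop, because spindle friction is only 0.08 N m. I opened the fingers and backed away. Afterwards, the two fixed cameras put the knob's top within about 2 mm of its home height and within about 1 mm of the axis.
- **Blade:** I took the largest of the three lookalikes and slid it in straight, at about 10° yaw like the press. From the arm's position, the tip is about 10 mm past the plates' middle (±2 mm) and about 0 mm sideways. The steady drag is about 5 N, and the grip has not slipped in the fingers.

**Not measured directly:**
- The spindle angle is worked out from the knob's turn less its play.
- The upper plate's force on the blade is judged only from the drag.
- The tip is hidden between the plates.

The final wrist reading also shows about 2.5 N of upward load on the blade, so it is resting lightly on the lower plate. The other things on the bench and the board looked untouched in the last pictures; I did not measure their positions.

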